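Turn out a cup of sherds onto the sorting board

ROBOT

A 6-joint arm with a two-finger parallel gripper is mounted at the origin on the work surface. World frame = base frame: x ahead of the robot, y to its left, z up, the work surface at z = 0. Lengths are in mm, angles in rad, forces in N, time in s.
With the tool pointing down it reaches from about 350 to 775 mm from the base axis. Payload 7.3 kg.
Tool frame: the origin (TCP) lies midway between the tips of the shut fingers; the grasp point (between the pads) lies 19 mm behind it (bot.tcp_to_grasp is the distance from the TCP to the grasp point, in mm); z points along the fingers, y is the line along which they close (so a half turn about z gives the same grasp; the last joint's range is limited). The gripper opens to 92 mm and grips with 3 to 60 N. Pads are 19 mm wide; open, the fingers measure 130 mm over their backs; the gripper's body (75 mm by 190 mm) begins 47 mm behind the grasp point.
Start: joints at [1.124, 0.342, 1.524, -0, 1.275, -0.146], TCP at [155.534, 501.452, 226.741] pointing down, gripper open.
Joint ranges: [-2.53, 2.53], [-0.77, 2.02], [0.04, 2.7], [-1, 4.14], [0.28, 2.66], [-3.11, 3.11]. Speed limits (rad/s): [2.57, 2.57, 3.14, 3.14, 3.14, 3.14].

INTERFACE

Orientations are given as [roll, pitch, yaw] about the fixed x, y, z axes, in that order (R = Rz(yaw) Ry(pitch) Rx(roll)).
In Python, from plant import bot, viewer gives the robot as it stands. The module is installed in compiled form; this text tells all that it offers.
- The arm moves only by the shell command python3 -m handwheel 'ROWS'. ROWS is text: rows parted by semicolons, each of 7 numbers parted by spaces: the shift along the tool's x, y, z scaled (see below), then the turn, a rotation vector about the tool's x, y, z scaled (see below), then the opening, from -1 (shut) to 1 (fully open), so that 0 is half open. In form: tx ty tz rx ry rz gripper; .... A call has 1 to 8 rows; each row is the pose to reach, as a shift and turn from the pose commanded when the call began, along the tool's axes at that moment, turning the shorter way round; what a row does not reach only later rows make up. The controller multiplies each number of a shift by 10 cm and each number of a turn by pi rad. A row lasts 1/12 s, in which the tool goes at most 41.7 mm and 7.16 degrees, less where a joint would pass 70% of its speed; a pose out of reach is approached as far as the arm can. A call with a number of a shift or a turn outside -1 to 1 is refused whole. A call with a gripper value outside its range is refused whole. The fingers move at their own pace and stop on an object; the grip force is fixed at half the most. Time passes only in rows, so rows that repeat a pose let the fingers close. It gives the time, the measured TCP pose, the force, the opening and the grip force at its end, in the units of the state.
- bot.get_obs(): the state, without advancing time (a new reading comes with each control period).
- viewer.capture(name): name is "side" or "top"; returns a dict with "frame" (384x512x3 uint8, red, green, blue), "fov_y" (degrees; the focal length in pixels is half the picture's height over the tangent of half this angle, whatever the lens; pixels are square), "cx", "cy" (the principal point, pixels), "dist_coeffs" ([k1, k2, p1, p2, k3] as OpenCV has them; the pictures are not rectified), "T" (4x4, takes a point from camera to world coordinates). Camera axes: x right, y down, z forward; pixel columns grow to the right and rows downward; lengths in mm; the calibration is good to about 2 mm. A picture is of the moment at which its call begins. There is no depth.
- bot.close_job(): hands the job in; it is judged then, once.
Trained networks look in a picture, given as the dict that the camera call returned (one of the last four; its "shot" number tells which), for a name from the list of things; names that differ only in an ending like _2 or _b are one class to them, and where a whole thing is asked for, a point or a joint stands for the part that bears it (a point fixed in the world has none). Each returns a list of dicts, best first, with "score" (0 to 1); they miss things now and then, are a little off and sometimes report something else, mostly with a low value. They report only what shows in the picture. A call takes as long as a camera call.
- viewer.recognise(target, picture): "centre" ([column, row] in pixels, amid what is visible of it).
- viewer.cut_out(target, picture): "pixels" (384x512 bool, what is visible of it) and "centre" ([column, row] in pixels, amid what is visible of it).
The state is a dict: "time": time; "joint_positions": joint angles; "dq": joint speeds; "tau": joint torques, N m; "tool_pos": TCP position; "tcp_rot": TCP orientation; "contact_force": force on the tool from outside, world axes, zero at the start; "moment": the same for the moment, N m; "grip_width": finger opening in mm; "finger_force": force on a finger pad.
Only numpy, scipy, OpenCV 4.12 (cv2) and the standard library are available. Lean on these libraries where they do the work, as an engineer would, in place of code of your own. Each camera call takes 0.05 s, during which the arm holds its last target. There are 200 camera calls.

TASK

Take the blue cup of dark pottery sherds from the slanted rack, carry it low over the round sorting board and turn it upside down there, close above the middle, so that all four sherds end in a heap on the board. Then lift the cup straight up, still upside down, until its mouth is at least 15 cm above the board, and put the empty cup back in its own place in the rack, mouth up as it was. Leave the white cup alone.

Things in the scene. Friction and masses are not known exactly. Their poses are not given: they have to be found in the camera images.
- blue_cup: Cup to empty: straight blue beaker, outer diameter 58 mm, 105 mm tall, 3 mm wall, 50-100 g, holding four loose dark sherds (30 x 24 x 7 mm, 20 g each). Origin: centre of its underside; z: along its axis to the open mouth. It starts leaning 40 degrees, mouth away from the robot. Grip it across the diameter from the robot's side, 50-60 mm above its bottom, 15-40 degrees below level.
- white_cup: Bystander: white beaker of the same size with pale sherds, in the other place of the rack. To be left where it is.
- board: Fixed round flat wooden sorting board, diameter 220 mm, 18 mm thick. Origin: centre of its underside, on the table; z up.
- rack: Fixed wood rack, two cradles. Origin: centre of its underside; x: level direction in which the cups lean; z up. Cup undersides are centred 85 mm up at x = 0, y = +85 or -85 mm (either cup in either). Each cradle: slanted floor, back stop 44 mm wide and 58 mm high (along the cup) on the far side, two fences 14 mm high 3 mm beside the cup; open to the robot and above: the cup comes out straight up.

How it is judged (in metres and radians):
On the way, in this order (a step that is already met when the one before it is completed fails the run):
1. the blue cup is brought low over the board (its underside centre less than 200 mm above the table-side of the board and within 130 mm of its middle) with nothing on the board yet (z of blue_cup in the frame of board below 0.2 m and horizontal distance between blue_cup and board below 0.13 m and contact force between board and anything else below 0.04 N).
2. the blue cup is upside down (within 30 degrees) close above or on the board, within 80 mm of its middle and with its mouth at most about 50 mm above it, and all four sherds rest on the board (angle between blue_cup's own z axis and vertical above 2.61 rad and z of blue_cup in the frame of board below 0.175 m and horizontal distance between blue_cup and board below 0.08 m and contact force between board and anything else above 0.722016 N), for 0.2 s.
3. the cup is lifted straight up, still upside down (within 30 degrees) and within 80 mm of the board's middle, its mouth about 130 mm or more above the board (angle between blue_cup's own z axis and vertical above 2.61 rad and z of blue_cup in the frame of board above 0.255 m and horizontal distance between blue_cup and board below 0.08 m), for 0.1 s.
At the end, for the whole second after the job is handed in: All four sherds rest on the board and nothing else does; the blue cup is back in its own place in the rack, released and at rest, mouth up and leaning as before (underside centre within 15 mm of where it was, leaning within about 10 degrees as before); the white cup is within 15 mm of where it was (contact force between board and anything else between 0.722016 and 0.847584 N and distance of each of blue_cup, white_cup from where it was at the start of the episode below 0.015 m and angle between the z axis of blue_cup and the x axis of rack, either way round below 1.05 rad and angle between blue_cup's own z axis and vertical below 0.9 rad and linear speed of blue_cup below 0.02 m/s and contact force between blue_cup and rack above 0.1 N); the robot touches nothing.
It fails at once if the white cup is moved more than 20 mm (distance of white_cup from where it was at the start of the episode above 0.02 m).
It also fails if it takes over 56 s, if anything falls off the work surface, if the arm or the gripper's body presses on something with over 40 N, if the wrist force passes 120 N, or if a joint passes its speed limit or range.

## Working session

There is one attempt and no reset: what is moved stays moved. The work goes in short steps, Python scripts to look and compute and a shell command to move; the robot and the scene stay as the last step left them, time stands still between calls to the robot, and variables do not carry over. Pictures are saved under pics/ and viewed, at most 10 in all, crops included, and the job is handed in when it is done.

```bash
mkdir -p pics
cat > h.py <<'E'
import numpy as np, cv2
from scipy.spatial.transform import Rotation as R
from plant import bot, viewer
def K(p):
    h,w=p["frame"].shape[:2]; f=h/2/np.tan(np.radians(p["fov_y"])/2)
    return np.array([[f,0,p["cx"]],[0,f,p["cy"]],[0,0,1]])
def ray(p,px):
    u=cv2.undistortPoints(np.array([[px]],float),K(p),np.array(p["dist_coeffs"],float))[0,0]
    T=np.array(p["T"]); d=T[:3,:3]@np.array([u[0],u[1],1]); return T[:3,3],d/np.linalg.norm(d)
def onz(p,px,z):
    o,d=ray(p,px); return o+d*(z-o[2])/d[2]
def proj(p,X):
    T=np.linalg.inv(np.array(p["T"])); r,_=cv2.Rodrigues(T[:3,:3])
    return cv2.projectPoints(np.array(X,float).reshape(-1,1,3),r,T[:3,3],K(p),np.array(p["dist_coeffs"],float))[0][:,0]
def tri(r1,r2):
    (o1,d1),(o2,d2)=r1,r2
    A=np.c_[d1,-d2]; s=np.linalg.lstsq(A,o2-o1,rcond=None)[0]
    a,b=o1+d1*s[0],o2+d2*s[1]; return (a+b)/2,np.linalg.norm(a-b)
E
python3 - <<'E'
from h import *
import pickle
np.set_printoptions(precision=1,suppress=True)
P={}
D={}
for n in("side","top"):
    p=viewer.capture(n);P[n]=p
    cv2.imwrite(f"pics/{n}0.png",p["frame"][:,:,::-1])
    print(n,p["fov_y"],np.array(p["T"]),p["dist_coeffs"])
    for t in("blue_cup","white_cup","board","rack"):
        r=viewer.cut_out(t,p); D[n,t]=r
        print(t,[(round(x["score"],2),np.round(x["centre"]),int(x["pixels"].sum())) for x in r[:3]])
pickle.dump((P,D),open("s0.pkl","wb"))
print(bot.get_obs())
E
```

```text
side 50.82052908670273 [[   0.8   -0.3    0.4  232.5]
 [  -0.5   -0.5    0.7 -471.6]
 [   0.    -0.8   -0.6  571. ]
 [   0.     0.     0.     1. ]] [-0.1  0.   0.   0.   0. ]
blue_cup [(0.98, array([177., 128.]), 1358)]
white_cup [(0.82, array([251., 138.]), 1467)]
board [(0.61, array([286., 306.]), 12169)]
rack []
top 46.156762701249114 [[ -0.   -1.    0.2 405.1]
 [ -1.    0.   -0.   13.6]
 [  0.   -0.2  -1.  932.3]
 [  0.    0.    0.    1. ]] [-0.  0.  0.  0.  0.]
blue_cup [(0.67, array([111., 214.]), 2017)]
white_cup [(0.86, array([177., 150.]), 1905)]
board [(0.95, array([329., 222.]), 8876)]
rack [(0.73, array([161., 200.]), 5115)]
{'time': 0.5, 'joint_positions': array([ 1.1,  0.3,  1.5,  0. ,  1.3, -0.1]), 'dq': array([ 0., -0., -0.,  0.,  0.,  0.]), 'tau': array([ -0. , -43.1, -24.4,   0.1,   0. ,  -0. ]), 'tool_pos': array([155.5, 501.4, 226.7]), 'tcp_rot': array([-3.1, -0. ,  2.8]), 'contact_force': array([-0.3,  0.3, -0.9]), 'moment': array([-0. ,  0.1,  0.1]), 'finger_force': 0.0, 'grip_width': 91.76578197501772}
```

View pics/side0.png

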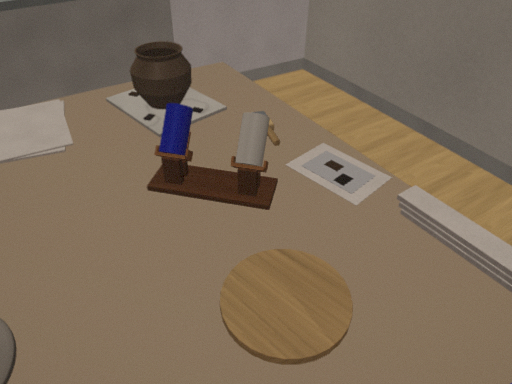

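View pics/top0.png

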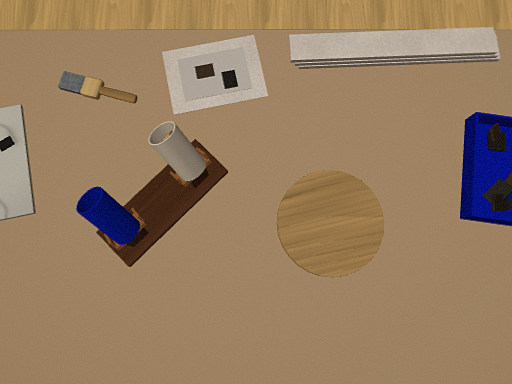

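The side view shows the blue cup at (177,128), the white one at (251,138) and the board at (286,306). The top view shows the blue cup at (111,214) with its mouth up-left, the white one at (177,150) and the board at (329,222). The networks' reports agree with the pictures. Next I fit the rack pose using both cup silhouettes.

```bash
cat > fit.py <<'E'
from h import *
import pickle
from scipy.optimize import minimize
np.set_printoptions(precision=1,suppress=True)
P,D=pickle.load(open("s0.pkl","rb"))
a=np.linspace(0,2*np.pi,40,endpoint=False)
ring=np.c_[29*np.cos(a),29*np.sin(a),0*a]
cyl=np.r_[ring,ring+[0,0,105]]
def cup(x,y,yaw,s):
    Rr=R.from_euler('z',yaw)
    return (Rr*R.from_euler('y',40,degrees=True)).apply(cyl)+Rr.apply([0,s*85,85])+[x,y,0]
def iou(p,X,m):
    S=4; h=cv2.convexHull((proj(p,X)*S).astype(np.float32)).astype(np.int32)
    im=np.zeros((384*S,512*S),np.uint8); cv2.fillPoly(im,[h],1)
    im=cv2.resize(im.astype(np.float32),(512,384),interpolation=cv2.INTER_AREA)
    return np.minimum(im,m).sum()/np.maximum(im,m).sum()
def cost(q,s,det=False):
    v=[iou(P[n],cup(*q,k),D[n,t][0]["pixels"]) for n in P for t,k in(("blue_cup",s),("white_cup",-s))]
    return v if det else -sum(v)
def bcost(q,det=False):
    X=np.r_[ring[:,:]*110/29+[q[0],q[1],18],ring*110/29+[q[0],q[1],0]]
    v=[iou(P[n],X,D[n,"board"][0]["pixels"]) for n in P]
    return v if det else -sum(v)
if __name__=="__main__":
    p=P["top"]; b=onz(p,D["top","blue_cup"][0]["centre"],120); w=onz(p,D["top","white_cup"][0]["centre"],120)
    print(b,w)
    for s in(1,-1):
        d=(b-w)[:2]*s; yaw=np.arctan2(-d[0],d[1])
        c=(b+w)[:2]/2-30*np.array([np.cos(yaw),np.sin(yaw)])
        r=minimize(cost,[c[0],c[1],yaw],args=(s,),method="Nelder-Mead",options=dict(initial_simplex=np.array([c[0],c[1],yaw])+np.array([[0,0,0],[15,0,0],[0,15,0],[0,0,.15]])))
        print(s,r.x,r.x[2],r.fun,np.round(cost(r.x,s,1),2))
    o=onz(p,D["top","board"][0]["centre"],18)[:2]
    r=minimize(bcost,o,method="Nelder-Mead",options=dict(initial_simplex=o+np.array([[0,0],[8,0],[0,8]])))
    print("board",o,r.x,np.round(bcost(r.x,1),2))
    for n in P:
        print(n,onz(P[n],D[n,"board"][0]["centre"],18))
E
python3 fit.py
```

```text
[511.4 254.5 120. ] [631.6 137.6 120. ]
1 [542.9 173.2   0.8] 0.7767221120476341 -3.75827693939209 [0.9 0.9 0.9 1. ]
-1 [589.9 224.6  -2.2] -2.2301813592988804 -2.571319580078125 [0.6 0.6 0.7 0.6]
board [ 505.  -158.8] [ 505.9 -161.6] [1. 1.]
side [ 496.1 -173.1   18. ]
top [ 505.  -158.8   18. ]
```

```bash
cat > go.py <<'E'
from h import *
np.set_printoptions(precision=3,suppress=True)
G=bot.tcp_to_grasp
RX,RY,YAW=542.9,173.2,.777
c,s=np.cos(YAW),np.sin(YAW)
BOT=np.array([RX-85*s,RY+85*c,85]); AX=np.array([np.sin(np.radians(40))*c,np.sin(np.radians(40))*s,np.cos(np.radians(40))])
BOARD=np.array([505.9,-161.6,18])
def tool(psi,e=20,sgn=1,roll=0):
    e=np.radians(e); z=np.array([np.cos(e)*np.cos(psi),np.cos(e)*np.sin(psi),-np.sin(e)])
    y=sgn*np.array([-np.sin(psi),np.cos(psi),0]); return R.from_matrix(np.c_[np.cross(y,z),y,z])*R.from_euler('z',roll,degrees=True)
def now():
    o=bot.get_obs(); return np.array(o["tool_pos"]),R.from_euler('xyz',o["tcp_rot"]),o
def tell(g,Rt,frm=None):
    "row (shift/100mm, rotvec/pi) from the present (or given) pose to grasp point g with orientation Rt"
    p,Rn=frm if frm else now()[:2]
    t=np.array(g)+Rt.as_matrix()[:,2]*G
    print(Rn.inv().apply(t-p)/100,(Rn.inv()*Rt).as_rotvec()/np.pi,"world d",t-p)
    return t,Rt
E
python3 - <<'E'
from go import *
p,Rn,o=now(); print(G,Rn.as_matrix(),BOT,AX)
g=BOT+55*AX; print(g)
for sg in(1,-1):
    Rt=tool(YAW,20,sg); tell(g-110*Rt.as_matrix()[:,2],Rt)
E
```

```text
18.8 [[-0.955  0.296 -0.   ]
 [ 0.296  0.955 -0.   ]
 [ 0.    -0.    -1.   ]] [483.303 233.807  85.   ] [0.458 0.451 0.766]
[508.51  258.594 127.132]
[-3.685 -2.028  0.684] [-0.208 -0.349 -0.298] world d [ 291.88  -302.909  -68.389]
[-3.685 -2.028  0.684] [-0.393  0.235  0.561] world d [ 291.88  -302.909  -68.389]
```

```bash
r="-1 -0.5 -0.5 -0.1 -0.17 -0.15 1"; python3 -m handwheel '-1 -0.5 -0.5 -0.1 -0.17 -0.15 1;-1 -0.5 -0.5 -0.1 -0.17 -0.15 1;-1 -0.5 -0.5 -0.1 -0.17 -0.15 1;-1 -0.5 -0.5 -0.1 -0.17 -0.15 1;-1 -0.5 -0.5 -0.1 -0.17 -0.15 1;-1 -0.5 -0.5 -0.1 -0.17 -0.15 1;-1 -0.5 -0.5 -0.1 -0.17 -0.15 1'
cat > t.py <<'E'
from go import *
import sys
# args: g offset back along tool, up, psi, e, roll
def pre(back=110,up=0):
    Rt=tool(YAW,20,1); tell(BOT+55*AX-back*Rt.as_matrix()[:,2]+[0,0,up],Rt)
if __name__=="__main__":
    pre(*map(float,sys.argv[1:])); print(now()[2]["joint_positions"])
E
python3 t.py 110
```

```text
time: 1.08
tool_pos: [234.6, 422.3, 275.7]
tcp_rot: [2.945, 0.588, -3.01]
contact_force: [-0.7, -0.7, 0.1]
grip_width: 91.7
finger_force: 0.0
[-0.859 -2.837  1.458] [-0.104 -0.18  -0.146] world d [ 212.787 -223.787 -117.383]
[ 1.14   0.014  1.966 -0.56   0.734 -0.282]
```

```bash
python3 -m handwheel '-0.3 -1 0.5 -0.02 -0.03 -0.02 1;-0.3 -1 0.5 -0.02 -0.03 -0.02 1;-0.3 -1 0.5 -0.02 -0.03 -0.02 1;-0.3 -1 0.5 -0.02 -0.03 -0.02 1'; python3 t.py 110
```

```text
time: 1.42
tool_pos: [312.6, 337.7, 233.1]
tcp_rot: [2.919, 0.687, -2.968]
contact_force: [-0.2, -0.2, -0.7]
grip_width: 92.2
finger_force: 0.0
[-0.367 -1.844  0.883] [-0.09  -0.15  -0.129] world d [ 134.767 -139.213  -74.757]
[ 0.774 -0.053  2.234 -0.582  0.31  -0.552]
```

```bash
python3 -m handwheel '-0.3 -1 0.5 -0.03 -0.05 -0.04 1;-0.3 -1 0.5 -0.03 -0.05 -0.04 1;-0.3 -1 0.5 -0.03 -0.05 -0.04 1;-0.3 -1 0.5 -0.03 -0.05 -0.04 1'; python3 t.py 110
```

```text
time: 1.75
tool_pos: [315.3, 309.5, 232.8]
tcp_rot: [2.947, 0.673, -2.855]
contact_force: [-0.3, 0.0, -0.8]
grip_width: 91.8
finger_force: 0.0
[-0.281 -1.639  0.876] [-0.068 -0.16  -0.108] world d [ 132.069 -111.019  -74.489]
[ 0.61  -0.116  2.274 -0.039  0.288 -1.282]
```

```bash
cat > kin.py <<'E'
from go import *
from scipy.optimize import least_squares
Q=np.array([[1.124,.342,1.524,0,1.275,-.146],[1.14,.014,1.966,-.56,.734,-.282],[.774,-.053,2.234,-.582,.31,-.552],[.61,-.116,2.274,-.039,.288,-1.282]])
X=np.array([[155.534,501.452,226.741],[234.6,422.3,275.7],[312.6,337.7,233.1],[315.3,309.5,232.8]])
E=[[-np.pi,0,2.841],[2.945,.588,-3.01],[2.919,.687,-2.968],[2.947,.673,-2.855]]
e=R.from_euler
def rots(q,s):
    R1=e('z',q[0]); R2=R1*e('y',q[1]); R3=R1*e('y',q[1]+q[2])
    Rt=R3*e('z',s[0]*q[3])*e('y',q[4])*e('z',s[1]*q[5]); return R1,R2,R3,Rt
def fk(q,k,s):
    R1,R2,R3,Rt=rots(q,s)
    return R1.apply([k[0],k[1],k[2]])+R2.apply([0,0,k[3]])+R3.apply([k[4],0,k[5]])+Rt.apply([0,0,k[6]]),Rt
S=(1,1)
def model():
    f=lambda k:np.concatenate([fk(q,k,S)[0]-x for q,x in zip(Q,X)]+[.01*(k-[0,0,300,350,0,350,200])])
    return least_squares(f,[0,0,300,350,0,350,200])
def off():  # constant tool rotation
    return (fk(Q[0],np.zeros(7),S)[1].inv()*e('xyz',E[0]))
if __name__=="__main__":
    for s in((1,1),(-1,1),(1,-1),(-1,-1)):
        S=s; r=model(); o=off()
        print(s,r.x,np.abs(r.fun).max(),[np.round(np.degrees((e('xyz',E[i]).inv()*fk(Q[i],r.x,S)[1]*o).magnitude()),1) for i in range(4)],o.as_rotvec())
E
python3 kin.py
```

```text
(1, 1) [  1.804  76.401 225.399 504.469  47.936 378.484 317.973] 1.5446874100574564 [np.float64(0.0), np.float64(0.0), np.float64(0.1), np.float64(0.1)] [0.    0.001 1.571]
(-1, 1) [ 705.34    64.005  -32.94   -56.265  -67.103 -183.406 -225.218] 46.56392392871754 [np.float64(0.0), np.float64(64.2), np.float64(66.7), np.float64(4.5)] [0.    0.001 1.571]
(1, -1) [  1.804  76.401 225.399 504.469  47.936 378.484 317.973] 1.544687439960784 [np.float64(0.0), np.float64(15.6), np.float64(46.5), np.float64(130.2)] [0.    0.    1.279]
(-1, -1) [ 705.34    64.005  -32.94   -56.265  -67.103 -183.406 -225.218] 46.56392386257011 [np.float64(0.0), np.float64(76.4), np.float64(111.8), np.float64(134.5)] [0.    0.    1.279]
```

```bash
cat >> kin.py <<'E'
LO=np.array([-2.53,-.77,.04,-1,.28,-3.11]);HI=np.array([2.53,2.02,2.7,4.14,2.66,3.11])
Kp=model().x; OF=off()
def ik(g,Rt,seeds=None):
    t=np.array(g)+Rt.as_matrix()[:,2]*G; out=[]
    def f(q):
        p,r=fk(q,Kp,S); return np.r_[(p-t)/100,(Rt.inv()*r*OF).as_rotvec()]
    rng=np.random.default_rng(0)
    if seeds is None: seeds=[rng.uniform(LO,HI)*[.4,1,1,1,1,1] for _ in range(25)]
    for s in seeds:
        r=least_squares(f,np.clip(s,LO+.01,HI-.01),bounds=(LO,HI))
        if r.cost<1e-5 and not any(np.abs(r.x-o).max()<.05 for o in out): out.append(r.x)
    return out
E
python3 - <<'E'
from kin import *
np.set_printoptions(precision=2,suppress=True)
g=BOT+55*AX
for e_ in(20,35):
  for nm,b,u in(("pre",110,0),("grasp",0,0),("lift",0,150)):
    for sg in(1,-1):
      Rt=tool(YAW,e_,sg); print(e_,nm,sg,ik(g-b*Rt.as_matrix()[:,2]+[0,0,u],Rt))
c=BOARD*[1,1,0]+[0,0,115]
for psi in(-.6,-.3,0,.3):
  for u in(0,150):
    print("board",psi,u,ik(c+[0,0,u],tool(psi,20,1,90)))
E
```

```text
20 pre 1 [array([-0.38,  0.59,  2.59,  2.  ,  1.24,  1.53])]
20 pre -1 [array([-0.38,  0.59,  2.59,  2.  ,  1.24, -1.61])]
20 grasp 1 [array([-0.05,  0.7 ,  2.37,  2.3 ,  1.18,  1.62])]
20 grasp -1 [array([-0.05,  0.7 ,  2.37,  2.3 ,  1.18, -1.52])]
20 lift 1 [array([-0.05,  0.24,  2.28,  2.  ,  0.86,  2.17])]
20 lift -1 [array([-0.05,  0.24,  2.28,  2.  ,  0.86, -0.97])]
35 pre 1 [array([-0.2 ,  0.23,  2.4 ,  1.75,  0.76,  2.19])]
35 pre -1 [array([-0.2 ,  0.23,  2.4 ,  1.75,  0.76, -0.95])]
35 grasp 1 [array([0.03, 0.5 , 2.27, 2.13, 0.72, 1.96])]
35 grasp -1 [array([ 0.03,  0.5 ,  2.27,  2.13,  0.72, -1.18])]
35 lift 1 [array([0.03, 0.14, 2.11, 1.45, 0.6 , 2.79])]
35 lift -1 [array([ 0.03,  0.14,  2.11,  1.45,  0.59, -0.35])]
board -0.6 0 [array([-0.29,  0.77,  2.48,  3.44,  1.33, -3.11])]
board -0.6 150 [array([-0.29,  0.22,  2.39,  3.58,  0.72,  2.91])]
board -0.3 0 [array([-0.63,  0.8 ,  2.55,  2.83,  1.42,  3.07])]
board -0.3 150 [array([-0.63,  0.19,  2.45,  2.68,  0.75, -2.91])]
board 0 0 [array([-0.9 ,  0.77,  2.48,  2.26,  1.29,  3.06])]
board 0 150 [array([-0.9 ,  0.22,  2.38,  1.99,  0.94, -2.62])]
board 0.3 0 [array([-1.03,  0.74,  2.3 ,  1.78,  1.2 , -3.04])]
board 0.3 150 [array([-1.03,  0.31,  2.23,  1.56,  1.15, -2.49])]
```

```bash
cat > path.py <<'E'
from kin import *
np.set_printoptions(precision=2,suppress=True)
def rows(q1,n,q0=None):
    "joint-space path to q1, n rows, printed as rows from present pose in calls of 8"
    p,Rn,o=now(); q0=np.array(o["joint_positions"]); pr=Rn
    for i in range(1,n+1):
        q=q0+(q1-q0)*i/n; t,r=fk(q,Kp,S); r=r*OF
        b,Rb=fk(q0+(q1-q0)*((i-1)//6*6)/n,Kp,S); Rb=Rb*OF
        v=np.r_[Rb.inv().apply(t-b)/100,(Rb.inv()*r).as_rotvec()/np.pi]
        print(i,' '.join('%.3f'%x for x in v),'| tcp',np.round(t),'turn/row',round(np.degrees((pr.inv()*r).magnitude()),1)); pr=r
E
python3 - <<'E'
from path import *
Rt=tool(YAW,25,-1); g=BOT+55*AX-110*Rt.as_matrix()[:,2]+[0,0,100]
A=ik(g,Rt); print(A, now()[2]["joint_positions"])
rows(A[0],18)
E
```

```text
[array([-0.32,  0.07,  2.41,  1.65,  0.94, -0.83])] [ 0.61 -0.12  2.27 -0.04  0.29 -1.28]
1 0.131 -0.167 0.060 0.006 0.016 0.049 | tcp [315. 294. 218.] turn/row 9.4
2 0.260 -0.301 0.107 0.011 0.031 0.099 | tcp [314. 280. 204.] turn/row 9.4
3 0.380 -0.403 0.143 0.015 0.045 0.149 | tcp [311. 270. 192.] turn/row 9.4
4 0.485 -0.476 0.172 0.018 0.058 0.200 | tcp [307. 262. 182.] turn/row 9.4
5 0.569 -0.523 0.195 0.019 0.070 0.250 | tcp [304. 257. 175.] turn/row 9.3
6 0.627 -0.548 0.214 0.018 0.080 0.301 | tcp [301. 254. 169.] turn/row 9.3
7 0.005 -0.025 0.022 -0.003 0.012 0.050 | tcp [301. 253. 166.] turn/row 9.3
8 0.001 -0.018 0.034 -0.009 0.025 0.100 | tcp [302. 254. 166.] turn/row 9.3
9 -0.021 0.018 0.037 -0.016 0.037 0.149 | tcp [305. 255. 167.] turn/row 9.2
10 -0.066 0.079 0.029 -0.026 0.048 0.197 | tcp [311. 257. 171.] turn/row 9.2
11 -0.139 0.160 0.010 -0.038 0.060 0.245 | tcp [321. 259. 177.] turn/row 9.1
12 -0.244 0.255 -0.022 -0.052 0.072 0.293 | tcp [333. 259. 185.] turn/row 9.1
13 0.009 0.175 -0.038 -0.015 0.015 0.046 | tcp [347. 258. 195.] turn/row 9.1
14 -0.000 0.380 -0.096 -0.032 0.031 0.090 | tcp [365. 254. 207.] turn/row 9.0
15 -0.032 0.610 -0.178 -0.051 0.048 0.133 | tcp [384. 247. 220.] turn/row 9.0
16 -0.092 0.859 -0.286 -0.072 0.065 0.174 | tcp [405. 236. 234.] turn/row 8.9
17 -0.183 1.120 -0.423 -0.095 0.084 0.214 | tcp [427. 220. 250.] turn/row 8.9
18 -0.307 1.385 -0.592 -0.119 0.103 0.252 | tcp [450. 201. 266.] turn/row 8.8
```

```bash
python3 -m handwheel '0.13 -0.17 0.06 0.006 0.016 0.04 1;0.26 -0.30 0.11 0.01 0.03 0.08 1;0.38 -0.40 0.14 0.015 0.04 0.12 1;0.48 -0.47 0.17 0.018 0.05 0.155 1;0.57 -0.52 0.19 0.019 0.06 0.19 1;0.63 -0.55 0.21 0.018 0.07 0.23 1;0.63 -0.55 0.21 0.018 0.08 0.265 1;0.63 -0.55 0.21 0.018 0.08 0.30 1'
python3 - <<'E'
from path import *
Rt=tool(YAW,25,-1); g=BOT+55*AX-110*Rt.as_matrix()[:,2]+[0,0,100]
A=ik(g,Rt); print(now()[2]["joint_positions"])
rows(A[0],16)
E
```

```text
time: 2.42
tool_pos: [301.9, 253.7, 169.4]
tcp_rot: [2.658, 0.08, 2.564]
contact_force: [0.8, -0.4, 0.1]
grip_width: 91.6
finger_force: 0.0
[ 0.3  -0.05  2.32  0.52  0.51 -1.13]
1 0.005 -0.022 0.017 -0.002 0.009 0.037 | tcp [301. 253. 167.] turn/row 6.9
2 0.005 -0.025 0.029 -0.006 0.019 0.075 | tcp [301. 253. 166.] turn/row 6.9
3 -0.002 -0.012 0.036 -0.011 0.028 0.112 | tcp [303. 254. 166.] turn/row 6.9
4 -0.020 0.018 0.037 -0.016 0.037 0.148 | tcp [306. 255. 168.] turn/row 6.9
5 -0.051 0.062 0.033 -0.023 0.046 0.185 | tcp [310. 257. 170.] turn/row 6.9
6 -0.096 0.117 0.022 -0.032 0.054 0.221 | tcp [316. 258. 174.] turn/row 6.9
7 -0.003 0.091 -0.016 -0.009 0.010 0.035 | tcp [324. 259. 179.] turn/row 6.8
8 -0.014 0.200 -0.040 -0.019 0.021 0.070 | tcp [333. 259. 185.] turn/row 6.8
9 -0.037 0.324 -0.074 -0.031 0.032 0.104 | tcp [344. 258. 193.] turn/row 6.8
10 -0.072 0.463 -0.119 -0.043 0.043 0.138 | tcp [356. 256. 201.] turn/row 6.8
11 -0.123 0.613 -0.176 -0.057 0.055 0.171 | tcp [370. 252. 210.] turn/row 6.7
12 -0.190 0.773 -0.246 -0.072 0.067 0.203 | tcp [384. 247. 220.] turn/row 6.7
13 0.048 0.194 -0.047 -0.015 0.014 0.031 | tcp [400. 239. 231.] turn/row 6.7
14 0.086 0.403 -0.109 -0.031 0.028 0.061 | tcp [416. 229. 242.] turn/row 6.7
15 0.113 0.627 -0.190 -0.047 0.043 0.091 | tcp [433. 216. 254.] turn/row 6.6
16 0.126 0.862 -0.290 -0.064 0.059 0.119 | tcp [450. 201. 266.] turn/row 6.6
```

Works as modelled. Continue on that path.

```bash
python3 -m handwheel '0.005 -0.02 0.02 -0.002 0.01 0.037 1;0.005 -0.025 0.03 -0.006 0.019 0.075 1;0 -0.01 0.036 -0.011 0.028 0.112 1;-0.02 0.02 0.037 -0.016 0.037 0.148 1;-0.05 0.06 0.033 -0.023 0.046 0.185 1;-0.1 0.12 0.022 -0.032 0.054 0.22 1'
python3 -m handwheel '0 0.09 -0.016 -0.009 0.01 0.035 1;-0.01 0.2 -0.04 -0.019 0.021 0.07 1;-0.04 0.32 -0.074 -0.03 0.032 0.104 1;-0.07 0.46 -0.12 -0.043 0.043 0.138 1;-0.12 0.61 -0.18 -0.057 0.055 0.17 1;-0.19 0.77 -0.25 -0.072 0.067 0.2 1'
python3 - <<'E'
from path import *
print(now()[2]["joint_positions"])
Rt=tool(YAW,20,-1); g=BOT+55*AX-100*Rt.as_matrix()[:,2]
tell(g+[0,0,60],Rt); tell(g,Rt)
E
```

```text
time: 2.92
tool_pos: [315.7, 258.4, 173.7]
tcp_rot: [2.643, -0.407, 2.034]
contact_force: [-0.5, 0.2, 0.2]
grip_width: 91.6
finger_force: 0.0
time: 3.42
tool_pos: [384.1, 246.9, 220.8]
tcp_rot: [2.783, -0.876, 1.435]
contact_force: [-0.5, 0.5, -0.8]
grip_width: 91.7
finger_force: 0.0
[-0.17  0.04  2.39  1.37  0.84 -0.92]
[-0.25  0.78  0.07] [-0.07  0.08  0.12] world d [ 70.04 -41.84  -5.86]
[-0.71  0.64  0.43] [-0.07  0.08  0.12] world d [ 70.04 -41.84 -65.86]
```

```bash
python3 -m handwheel '-0.05 0.2 0 -0.017 0.02 0.03 1;-0.1 0.4 0.03 -0.035 0.04 0.06 1;-0.18 0.6 0.05 -0.052 0.06 0.09 1;-0.25 0.78 0.07 -0.07 0.08 0.12 1;-0.25 0.78 0.07 -0.07 0.08 0.12 1'
python3 - <<'E'
from path import *
print(now()[2]["joint_positions"])
Rt=tool(YAW,20,-1); g=BOT+55*AX-75*Rt.as_matrix()[:,2]
tell(g,Rt)
E
```

```text
time: 3.83
tool_pos: [455.5, 203.5, 212.1]
tcp_rot: [3.141, -1.205, 0.775]
contact_force: [-0.0, 0.4, 0.0]
grip_width: 91.6
finger_force: 0.0
[-0.34  0.33  2.51  1.9   1.09 -1.27]
[-0.53 -0.02  0.46] [ 0.    0.01 -0.  ] world d [ 15.31  18.06 -65.72]
```

```bash
python3 -m handwheel '-0.25 -0.01 0.23 0 0.003 0 1;-0.53 -0.02 0.46 0 0.006 0 1;-0.53 -0.02 0.46 0 0.006 0 1;-0.53 -0.02 0.46 0 0.006 0 1'
python3 - <<'E'
from path import *
Rt=tool(YAW,20,-1); g=BOT+55*AX
tell(g-75*Rt.as_matrix()[:,2],Rt);tell(g,Rt)
ims=[]
for n in("side","top"):
    p=viewer.capture(n); im=p["frame"][:,:,::-1].copy()
    L=proj(p,[BOT,g,BOT+105*AX,now()[0]])
    x0,y0=(90,60) if n=="side" else (50,140)
    im=cv2.resize(im[y0:y0+150,x0:x0+150],None,fx=2.6,fy=2.6,interpolation=cv2.INTER_CUBIC)
    for q in L: cv2.circle(im,tuple(((q-[x0,y0])*2.6).astype(int)),2,(0,255,255),-1)
    ims.append(im)
cv2.imwrite("pics/pre.png",np.hstack(ims))
E
```

```text
time: 4.17
tool_pos: [468.4, 224.7, 145.5]
tcp_rot: [-3.137, -1.219, 0.781]
contact_force: [-0.3, -0.5, 0.5]
grip_width: 92.0
finger_force: 0.0
[ 0.01  0.04 -0.01] [-0.  0.  0.] world d [ 2.49 -3.18  0.86]
[0.01 0.05 0.74] [-0.  0.  0.] world d [ 52.74  46.23 -24.79]
```

View pics/pre.png

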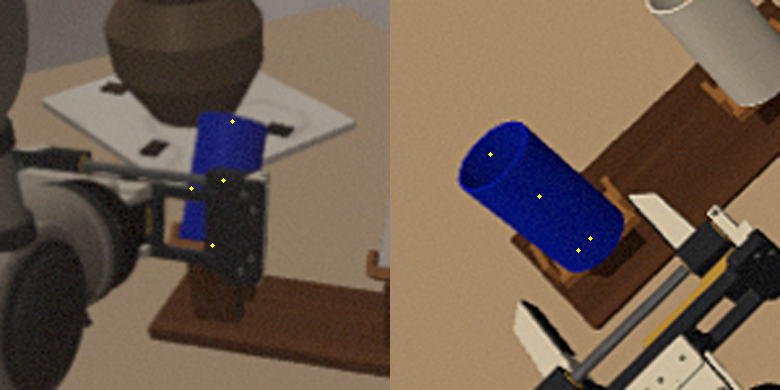

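The left crop (side view) shows the gripper level beside the blue cup. The right crop (top view) shows the fingertips at (640,195) and (520,305), either side of the cup, and the projected axis points lie on it. Advancing to grip.

```bash
python3 -m handwheel '0 0.045 0.2 0 0 0 1;0.01 0.045 0.4 0 0 0 1;0.01 0.045 0.6 0 0 0 1;0.01 0.045 0.74 0 0 0 1;0.01 0.045 0.74 0 0 0 1;0.01 0.045 0.74 0 0 0 1' 
python3 -m handwheel '0 0 0 0 0 0 0.2;0 0 0 0 0 0 -0.2;0 0 0 0 0 0 -0.5;0 0 0 0 0 0 -0.8;0 0 0 0 0 0 -1;0 0 0 0 0 0 -1;0 0 0 0 0 0 -1;0 0 0 0 0 0 -1'
python3 - <<'E'
from path import *
Rt=tool(YAW,20,-1); g=BOT+55*AX
tell(g,Rt);tell(g+[0,0,170],Rt)
E
```

```text
time: 4.77
tool_pos: [523.1, 269.4, 129.7]
tcp_rot: [3.099, -1.23, 0.823]
contact_force: [0.2, 0.5, 0.1]
grip_width: 91.9
finger_force: 0.0
time: 5.43
tool_pos: [522.6, 268.9, 124.0]
tcp_rot: [3.121, -1.224, 0.8]
contact_force: [-4.3, -1.8, 4.2]
grip_width: 57.4
finger_force: 29.9
[-0.03 -0.03  0.02] [-0. -0.  0.] world d [-1.47  2.06 -3.33]
[ 1.57 -0.01 -0.56] [-0. -0.  0.] world d [ -1.47   2.06 166.67]
```

```bash
cat > gp.txt <<'E'
522.6 268.9 124.0 3.121 -1.224 0.8
E
python3 -m handwheel '0.1 0 -0.035 0 0 0 -1;0.3 0 -0.1 0 0 0 -1;0.5 0 -0.18 0 0 0 -1;0.7 0 -0.25 0 0 0 -1;0.94 0 -0.34 0 0 0 -1' 
python3 -m handwheel '0.3 0 -0.1 0 0 0 -1;0.55 0 -0.2 0 0 0 -1;0.66 0 -0.24 0 0 0 -1;0.66 0 -0.24 0 0 0 -1'
python3 - <<'E'
from path import *
p,Rn,o=now(); print(p,o["joint_positions"],o["grip_width"])
c=BOARD*[1,1,0]
for psi in(-.3,0,.2):
    for h in(300,118):
        for r in(0,90,180): print(psi,h,r,ik(c+[0,0,h],tool(psi,20,-1,r)))
E
```

```text
time: 5.85
tool_pos: [522.0, 269.0, 223.1]
tcp_rot: [3.125, -1.22, 0.795]
contact_force: [0.1, 0.3, -0.7]
grip_width: 58.0
finger_force: 30.0
time: 6.18
tool_pos: [522.4, 269.6, 297.2]
tcp_rot: [3.107, -1.227, 0.813]
contact_force: [0.4, 0.4, -1.3]
grip_width: 57.8
finger_force: 30.0
[522.39 269.62 297.16] [-0.05  0.18  2.24  1.93  0.83 -0.87] 57.81923650328125
-0.3 300 0 [array([-0.63,  0.08,  2.39,  2.58,  0.61, -1.21])]
-0.3 300 90 [array([-0.63,  0.08,  2.39,  2.58,  0.61,  0.36])]
-0.3 300 180 [array([-0.63,  0.08,  2.39,  2.58,  0.61,  1.93])]
-0.3 118 0 [array([-0.63,  0.78,  2.55,  2.83,  1.41, -1.63])]
-0.3 118 90 [array([-0.63,  0.78,  2.55,  2.83,  1.4 , -0.06])]
-0.3 118 180 [array([-0.63,  0.78,  2.55,  2.83,  1.41,  1.51])]
0 300 0 [array([-0.9 ,  0.12,  2.33,  1.88,  0.88, -0.88])]
0 300 90 [array([-0.9 ,  0.12,  2.33,  1.88,  0.88,  0.7 ])]
0 300 180 [array([-0.9 ,  0.12,  2.33,  1.88,  0.89,  2.27])]
0 118 0 [array([-0.9 ,  0.75,  2.48,  2.26,  1.28, -1.64])]
0 118 90 [array([-0.9 ,  0.75,  2.48,  2.26,  1.28, -0.07])]
0 118 180 [array([-0.9 ,  0.75,  2.48,  2.26,  1.28,  1.5 ])]
0.2 300 0 [array([-1.  ,  0.19,  2.24,  1.61,  1.07, -0.81])]
0.2 300 90 [array([-1.  ,  0.19,  2.24,  1.61,  1.07,  0.77])]
0.2 300 180 [array([-1.  ,  0.19,  2.24,  1.61,  1.07,  2.34])]
0.2 118 0 [array([-1.  ,  0.73,  2.37,  1.93,  1.21, -1.53])]
0.2 118 90 [array([-1.  ,  0.73,  2.37,  1.93,  1.21,  0.04])]
0.2 118 180 [array([-1.  ,  0.73,  2.37,  1.93,  1.21,  1.61])]
```

Run:
```python
from path import *
rows(ik(BOARD*[1,1,0]+[0,0,280],tool(0,20,-1),[np.array([-.9,.12,2.33,1.88,.88,-.88])])[0],12)
```

```text
1 -0.079 0.348 -0.139 -0.019 -0.001 0.007 | tcp [535. 234. 296.] turn/row 3.7
2 -0.164 0.683 -0.298 -0.039 -0.001 0.014 | tcp [546. 197. 293.] turn/row 3.7
3 -0.255 1.003 -0.476 -0.058 -0.001 0.022 | tcp [555. 161. 291.] turn/row 3.7
4 -0.352 1.308 -0.673 -0.077 -0.002 0.029 | tcp [561. 124. 289.] turn/row 3.7
5 -0.455 1.596 -0.886 -0.097 -0.002 0.036 | tcp [564.  87. 287.] turn/row 3.7
6 -0.562 1.866 -1.116 -0.116 -0.002 0.044 | tcp [565.  50. 285.] turn/row 3.7
7 -0.072 0.334 -0.135 -0.019 -0.000 0.007 | tcp [564.  13. 283.] turn/row 3.7
8 -0.151 0.656 -0.290 -0.039 -0.000 0.015 | tcp [561. -23. 281.] turn/row 3.7
9 -0.236 0.964 -0.462 -0.058 -0.001 0.022 | tcp [555. -59. 279.] turn/row 3.7
10 -0.326 1.256 -0.652 -0.078 -0.001 0.030 | tcp [546. -94. 277.] turn/row 3.7
11 -0.421 1.533 -0.858 -0.097 -0.001 0.037 | tcp [ 536. -128.  275.] turn/row 3.7
12 -0.522 1.792 -1.079 -0.116 -0.001 0.044 | tcp [ 524. -162.  274.] turn/row 3.7
```

```bash
python3 -m handwheel '-0.04 0.17 -0.07 -0.01 0 0.004 -1;-0.08 0.35 -0.14 -0.019 0 0.007 -1;-0.12 0.51 -0.22 -0.029 0 0.011 -1;-0.16 0.68 -0.3 -0.039 -0.001 0.014 -1;-0.25 1 -0.47 -0.058 -0.001 0.022 -1' >/dev/null
python3 -m handwheel '-0.08 0.35 -0.14 -0.019 0 0.007 -1;-0.12 0.51 -0.22 -0.029 0 0.011 -1;-0.16 0.68 -0.3 -0.039 -0.001 0.014 -1;-0.25 1 -0.47 -0.058 -0.001 0.022 -1' >/dev/null
python3 -m handwheel '-0.08 0.35 -0.14 -0.019 0 0.007 -1;-0.12 0.51 -0.22 -0.029 0 0.011 -1;-0.16 0.68 -0.3 -0.039 -0.001 0.014 -1;-0.25 1 -0.47 -0.058 -0.001 0.022 -1' >/dev/null
python3 - <<'E'
from path import *
p,Rn,o=now();print(p,o["tcp_rot"],o["joint_positions"],o["grip_width"])
tell(BOARD*[1,1,0]+[0,0,280],tool(0,20,-1))
E
```

```text
[554.93 -63.5  271.39] [-3.14 -1.21  0.19] [-0.7   0.2   2.33  1.93  0.9  -0.96] 57.649531765886685
[-0.15  0.9  -0.48] [-0.06  0.    0.02] world d [-31.36 -98.1    2.18]
```

```bash
python3 -m handwheel '-0.04 0.2 -0.1 -0.015 0 0.005 -1;-0.08 0.45 -0.22 -0.03 0 0.01 -1;-0.12 0.7 -0.35 -0.045 0 0.015 -1;-0.15 0.9 -0.48 -0.06 0 0.02 -1;-0.15 0.9 -0.48 -0.06 0 0.02 -1' >/dev/null
python3 -m handwheel '-0.2 0 0.07 0 0 0 -1;-0.4 0 0.15 0 0 0 -1;-0.6 0 0.22 0 0 0 -1;-0.8 0 0.29 0 0 0 -1;-0.8 0 0.29 0 0 0 -1' >/dev/null
python3 - <<'E'
from path import *
p,Rn,o=now();print(p,o["tcp_rot"],o["joint_positions"],o["contact_force"])
C=BOARD*[1,1,0]+[0,0,120]
tell(C,tool(0,20,-1))
q=ik(C,tool(0,20,-1),[o["joint_positions"]])[0]
for th in range(45,181,45):
    q=ik(C+[0,50*np.sin(np.radians(th)),0],tool(0,20,-1,th),[q]+[q+[0,0,0,0,0,.7]]); print(th,q); q=q[0]
E
```

```text
[ 522.21 -161.3   185.19] [-3.14 -1.21 -0.  ] [-0.9   0.45  2.45  2.16  1.07 -1.36] [-0.42 -0.3  -2.02]
[-0.66  0.    0.27] [ 0.  0. -0.] world d [  1.35  -0.3  -71.62]
45 [array([-0.81,  0.77,  2.53,  2.36,  1.33, -0.9 ])]
90 [array([-0.77,  0.77,  2.55,  2.41,  1.35, -0.13])]
135 [array([-0.81,  0.77,  2.53,  2.36,  1.33,  0.67])]
180 [array([-0.9 ,  0.75,  2.48,  2.26,  1.27,  1.51])]
```

```bash
python3 -m handwheel '-0.15 0 0.06 0 0 0 -1;-0.3 0 0.12 0 0 0 -1;-0.45 0 0.18 0 0 0 -1;-0.6 0 0.25 0 0 0 -1;-0.66 0 0.27 0 0 0 -1;-0.66 0 0.27 0 0 0 -1'
python3 - <<'E'
from path import *
o=now()[2];print(o["joint_positions"],o["contact_force"])
C=BOARD*[1,1,0]+[0,0,120]
tell(C,tool(0,20,-1))
P=lambda th:(C+[0,50*np.sin(np.radians(th)),0]+tool(0,20,-1,th).as_matrix()[:,2]*G,tool(0,20,-1,th))
for k in range(4):
    b,Rb=P(56*k)
    for i in range(1,9):
        th=min(56*k+7*i,180); t,r=P(th); print(th,np.round(Rb.inv().apply(t-b)/100,2),np.round((Rb.inv()*r).as_rotvec()/np.pi,3))
E
```

```text
time: 8.6
tool_pos: [525.7, -162.3, 118.4]
tcp_rot: [3.129, -1.215, 0.01]
contact_force: [-0.1, -0.2, -0.5]
grip_width: 57.5
finger_force: 30.0
[-0.89  0.71  2.47  2.26  1.24 -1.61] [-0.07 -0.19 -0.53]
[-0.05 -0.01 -0.  ] [0. 0. 0.] world d [-2.14  0.73 -4.84]
7 [ 0.   -0.06  0.  ] [0.   0.   0.04]
14 [-0.   -0.12  0.  ] [-0.   -0.    0.08]
21 [ 0.   -0.18  0.  ] [-0.    0.    0.12]
28 [-0.   -0.23  0.  ] [0.   0.   0.16]
35 [-0.   -0.29  0.  ] [ 0.   -0.    0.19]
42 [-0.   -0.33  0.  ] [ 0.   -0.    0.23]
49 [ 0.   -0.38  0.  ] [0.   0.   0.27]
56 [ 0.   -0.41  0.  ] [0.   0.   0.31]
63 [-0.03 -0.02  0.  ] [0.   0.   0.04]
70 [-0.05 -0.03  0.  ] [-0.    0.    0.08]
77 [-0.06 -0.04  0.  ] [-0.    0.    0.12]
84 [-0.07 -0.05  0.  ] [-0.    0.    0.16]
91 [-0.07 -0.05  0.  ] [0.   0.   0.19]
98 [-0.07 -0.05  0.  ] [ 0.   -0.    0.23]
105 [-0.06 -0.04  0.  ] [0.   0.   0.27]
112 [-0.04 -0.03  0.  ] [ 0.   -0.    0.31]
119 [ 0.02 -0.01  0.  ] [0.   0.   0.04]
126 [ 0.05 -0.02  0.  ] [0.   0.   0.08]
133 [ 0.09 -0.04  0.  ] [ 0.   -0.    0.12]
140 [ 0.13 -0.05  0.  ] [0.   0.   0.16]
147 [ 0.18 -0.07  0.  ] [ 0.   -0.    0.19]
154 [ 0.23 -0.09  0.  ] [0.   0.   0.23]
161 [ 0.28 -0.11  0.  ] [0.   0.   0.27]
168 [ 0.33 -0.13  0.  ] [0.   0.   0.31]
175 [ 0.01 -0.06 -0.  ] [ 0.   -0.    0.04]
180 [ 0.02 -0.1  -0.  ] [0.   0.   0.07]
180 [ 0.02 -0.1  -0.  ] [0.   0.   0.07]
180 [ 0.02 -0.1  -0.  ] [0.   0.   0.07]
180 [ 0.02 -0.1  -0.  ] [0.   0.   0.07]
180 [ 0.02 -0.1  -0.  ] [0.   0.   0.07]
180 [ 0.02 -0.1  -0.  ] [0.   0.   0.07]
180 [ 0.02 -0.1  -0.  ] [0.   0.   0.07]
```

```bash
python3 -m handwheel '0 -0.06 0 0 0 0.039 -1;0 -0.12 0 0 0 0.078 -1;0 -0.18 0 0 0 0.117 -1;0 -0.23 0 0 0 0.156 -1;0 -0.29 0 0 0 0.194 -1;0 -0.33 0 0 0 0.233 -1;0 -0.38 0 0 0 0.272 -1;0 -0.41 0 0 0 0.311 -1'
python3 -m handwheel '-0.03 -0.02 0 0 0 0.039 -1;-0.05 -0.03 0 0 0 0.078 -1;-0.06 -0.04 0 0 0 0.117 -1;-0.07 -0.05 0 0 0 0.156 -1;-0.07 -0.05 0 0 0 0.194 -1;-0.07 -0.05 0 0 0 0.233 -1;-0.06 -0.04 0 0 0 0.272 -1;-0.04 -0.03 0 0 0 0.311 -1'
python3 -m handwheel '0.02 -0.01 0 0 0 0.039 -1;0.05 -0.02 0 0 0 0.078 -1;0.09 -0.04 0 0 0 0.117 -1;0.13 -0.05 0 0 0 0.156 -1;0.18 -0.07 0 0 0 0.194 -1;0.23 -0.09 0 0 0 0.233 -1;0.28 -0.11 0 0 0 0.272 -1;0.33 -0.13 0 0 0 0.311 -1'
python3 -m handwheel '0.01 -0.06 0 0 0 0.039 -1;0.02 -0.1 0 0 0 0.067 -1;0.02 -0.1 0 0 0 0.067 -1;0.02 -0.1 0 0 0 0.067 -1'
python3 - <<'E'
from path import *
C=BOARD*[1,1,0]+[0,0,110]
print(now()[2]["joint_positions"]);tell(C,tool(0,20,-1,180))
ims=[]
for n in("side","top"):
    p=viewer.capture(n); im=p["frame"][:,:,::-1]
    x0,y0=(190,200) if n=="side" else (240,130)
    ims.append(cv2.resize(im[y0:y0+180,x0:x0+180],None,fx=2.2,fy=2.2,interpolation=cv2.INTER_CUBIC))
cv2.imwrite("pics/pour.png",np.hstack(ims))
E
```

```text
time: 9.27
tool_pos: [526.0, -121.1, 120.8]
tcp_rot: [-1.989, -0.554, -1.346]
contact_force: [-0.6, 0.3, -2.3]
grip_width: 57.9
finger_force: 29.9
time: 9.93
tool_pos: [526.2, -116.4, 120.9]
tcp_rot: [-1.948, 0.357, -1.713]
contact_force: [-0.7, 0.3, -1.9]
grip_width: 57.5
finger_force: 29.9
time: 10.6
tool_pos: [526.0, -152.4, 121.1]
tcp_rot: [-2.62, 1.162, -2.587]
contact_force: [0.2, 1.1, -1.7]
grip_width: 57.7
finger_force: 29.9
time: 10.93
tool_pos: [525.9, -162.6, 121.0]
tcp_rot: [-3.111, 1.218, -3.114]
contact_force: [0.0, -0.2, -1.2]
grip_width: 57.5
finger_force: 30.0
[-0.89  0.71  2.47  2.26  1.24  1.53]
[0.17 0.01 0.04] [-0. -0.  0.] world d [ -2.37   0.96 -17.4 ]
```

View pics/pour.png

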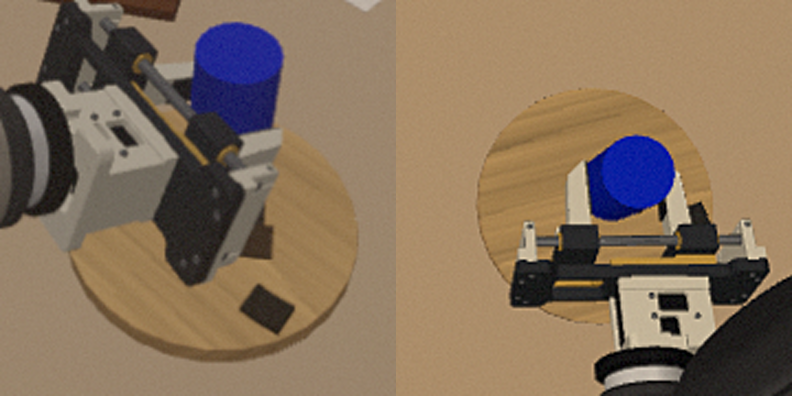

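The cup is upside down over the middle of the board. Two sherds show in the side crop, at (255,240) and (265,310), with the others hidden. I lower it about 22 mm to satisfy step 2, then hold.

```bash
python3 -m handwheel '0.1 0 0.03 0 0 0 -1;0.2 0 0.07 0 0 0 -1;0.22 0 0.07 0 0 0 -1;0.22 0 0.07 0 0 0 -1;0.22 0 0.07 0 0 0 -1;0.22 0 0.07 0 0 0 -1;0.22 0 0.07 0 0 0 -1;0.22 0 0.07 0 0 0 -1'
python3 -m handwheel '0 0 0 0 0 0 -1;0 0 0 0 0 0 -1;0 0 0 0 0 0 -1'
python3 - <<'E'
from path import *
o=now()[2]; T=now()[1]; print(o["tool_pos"],o["tcp_rot"])
p=viewer.capture("side"); cv2.imwrite("pics/low.png",cv2.resize(p["frame"][200:370,190:390,::-1],None,fx=3,fy=3,interpolation=cv2.INTER_CUBIC))
E
```

```text
time: 11.7
tool_pos: [524.8, -162.6, 97.2]
tcp_rot: [-3.12, 1.218, -3.124]
contact_force: [-0.1, -0.3, -0.7]
grip_width: 57.6
finger_force: 30.0
time: 11.95
tool_pos: [524.7, -162.6, 96.8]
tcp_rot: [-3.121, 1.217, -3.125]
contact_force: [0.1, -0.3, -1.0]
grip_width: 57.7
finger_force: 30.0
[ 524.75 -162.57   96.84] [-3.12  1.22 -3.12]
```

View pics/low.png

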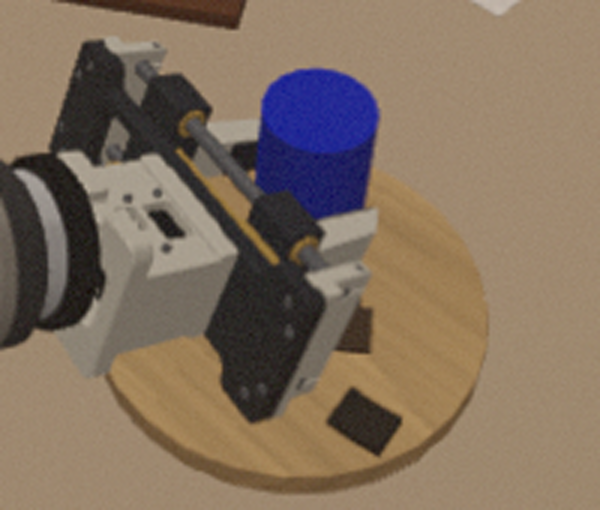

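```bash
python3 -m handwheel '-0.1 0 -0.035 0 0 0 -1;-0.25 0 -0.09 0 0 0 -1;-0.45 0 -0.16 0 0 0 -1;-0.7 0 -0.25 0 0 0 -1;-0.94 0 -0.34 0 0 0 -1'
python3 -m handwheel '-0.2 0 -0.075 0 0 0 -1;-0.4 0 -0.15 0 0 0 -1;-0.56 0 -0.2 0 0 0 -1;-0.56 0 -0.2 0 0 0 -1;-0.56 0 -0.2 0 0 0 -1;-0.56 0 -0.2 0 0 0 -1'
python3 - <<'E'
from path import *
o=now()[2]; print(o["joint_positions"])
ims=[]
for n in("side","top"):
    p=viewer.capture(n); im=p["frame"][:,:,::-1]
    x0,y0=(190,200) if n=="side" else (240,130)
    ims.append(cv2.resize(im[y0:y0+180,x0:x0+180],None,fx=2.2,fy=2.2,interpolation=cv2.INTER_CUBIC))
cv2.imwrite("pics/lift.png",np.hstack(ims))
E
```

```text
time: 12.42
tool_pos: [525.1, -161.6, 197.1]
tcp_rot: [-3.125, 1.216, -3.129]
contact_force: [0.4, 0.6, -0.2]
grip_width: 57.8
finger_force: 30.0
time: 12.92
tool_pos: [525.7, -161.1, 255.2]
tcp_rot: [-3.124, 1.216, -3.127]
contact_force: [0.0, -1.0, -0.7]
grip_width: 57.5
finger_force: 30.0
[-0.89  0.23  2.38  2.    0.93  2.08]
```

View pics/lift.png

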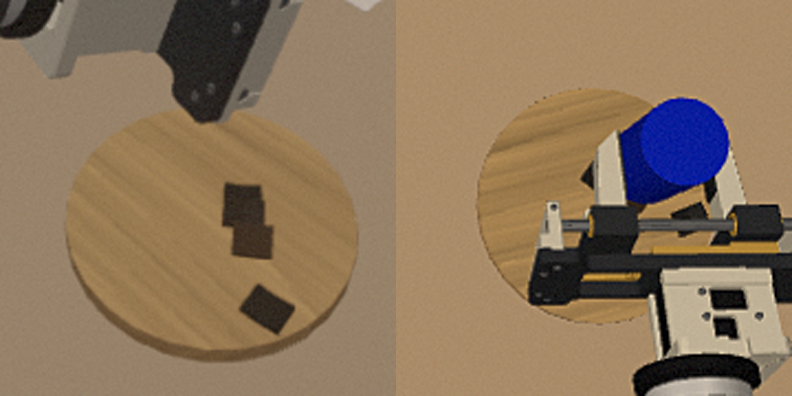

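The side crop shows three sherds on the board, at (243,205), (252,240) and (267,308). In the top crop, the fourth peeks out at (585,178). All are well inside the edge. I turn the cup back upright at this height.

```bash
for i in 1 2 3; do python3 -m handwheel '0 0 0 0 0 -0.039 -1;0 0 0 0 0 -0.078 -1;0 0 0 0 0 -0.117 -1;0 0 0 0 0 -0.156 -1;0 0 0 0 0 -0.194 -1;0 0 0 0 0 -0.233 -1;0 0 0 0 0 -0.272 -1;0 0 0 0 0 -0.311 -1' >/dev/null; done
python3 -m handwheel '0 0 0 0 0 -0.035 -1;0 0 0 0 0 -0.067 -1;0 0 0 0 0 -0.067 -1'
python3 - <<'E'
from path import *
o=now()[2]; print(o["joint_positions"])
v=np.loadtxt("gp.txt"); Rt=R.from_euler('xyz',v[3:]); g=v[:3]-Rt.as_matrix()[:,2]*G
q=ik(g+[0,0,170],Rt,[np.array([-.05,.18,2.24,1.93,.83,-.87])])[0]; print(q)
rows(q,12)
E
```

```text
time: 15.27
tool_pos: [525.9, -161.3, 254.7]
tcp_rot: [3.119, -1.215, 0.02]
contact_force: [-0.1, 0.4, -1.0]
grip_width: 57.6
finger_force: 30.0
[-0.89  0.23  2.38  2.    0.93 -1.06]
[-0.06  0.19  2.25  1.93  0.84 -0.87]
1 0.071 -0.333 0.105 0.020 0.000 -0.007 | tcp [ 538. -128.  258.] turn/row 3.8
2 0.135 -0.676 0.190 0.039 0.001 -0.014 | tcp [548. -93. 261.] turn/row 3.8
3 0.193 -1.027 0.254 0.059 0.001 -0.022 | tcp [556. -58. 264.] turn/row 3.8
4 0.244 -1.384 0.297 0.078 0.001 -0.029 | tcp [562. -23. 267.] turn/row 3.8
5 0.287 -1.746 0.317 0.098 0.002 -0.036 | tcp [565.  14. 270.] turn/row 3.7
6 0.323 -2.112 0.315 0.118 0.002 -0.043 | tcp [567.  50. 273.] turn/row 3.7
7 0.077 -0.345 0.109 0.019 0.000 -0.007 | tcp [565.  87. 277.] turn/row 3.7
8 0.147 -0.700 0.197 0.039 0.001 -0.014 | tcp [562. 124. 280.] turn/row 3.7
9 0.211 -1.063 0.264 0.058 0.001 -0.021 | tcp [555. 161. 283.] turn/row 3.7
10 0.267 -1.432 0.308 0.078 0.002 -0.028 | tcp [547. 197. 287.] turn/row 3.7
11 0.315 -1.807 0.329 0.097 0.002 -0.035 | tcp [536. 233. 290.] turn/row 3.7
12 0.356 -2.186 0.327 0.116 0.003 -0.042 | tcp [523. 269. 294.] turn/row 3.7
```

```bash
python3 -m handwheel '0.1 -0.16 0.03 0.01 0 -0.003 -1;0.2 -0.33 0.05 0.02 0 -0.007 -1;0.28 -0.5 0.08 0.03 0 -0.01 -1;0.34 -0.67 0.12 0.039 0 -0.014 -1;0.39 -1 0.18 0.058 0.001 -0.021 -1' >/dev/null
python3 -m handwheel '0.075 -0.34 0.105 0.02 0 -0.007 -1;0.1 -0.5 0.15 0.03 0 -0.01 -1;0.14 -0.68 0.19 0.039 0 -0.014 -1;0.19 -1 0.25 0.058 0.001 -0.021 -1' >/dev/null
python3 -m handwheel '0.075 -0.34 0.105 0.02 0 -0.007 -1;0.1 -0.5 0.15 0.03 0 -0.01 -1;0.14 -0.68 0.19 0.039 0 -0.014 -1;0.19 -1 0.25 0.058 0.001 -0.021 -1'
python3 - <<'E'
from path import *
v=np.loadtxt("gp.txt"); Rt=R.from_euler('xyz',v[3:]); g=v[:3]-Rt.as_matrix()[:,2]*G
tell(g+[0,0,170],Rt)
E
```

```text
time: 16.35
tool_pos: [557.5, 146.9, 302.1]
tcp_rot: [3.141, -1.222, 0.578]
contact_force: [0.7, -1.2, -0.7]
grip_width: 57.4
finger_force: 30.0
[ 0.05 -1.21  0.38] [ 0.06  0.   -0.02] world d [-34.87 122.01  -8.11]
```

```bash
python3 -m handwheel '0.02 -0.3 0.1 0.015 0 -0.005 -1;0.04 -0.6 0.2 0.03 0 -0.01 -1;0.05 -0.85 0.28 0.045 0 -0.015 -1;0.05 -1 0.33 0.06 0 -0.02 -1;0.05 -1 0.33 0.06 0 -0.02 -1' >/dev/null
cat > ret.py <<'E'
from path import *
import sys
np.set_printoptions(precision=3,suppress=True)
v=np.loadtxt("gp.txt"); Rt=R.from_euler('xyz',v[3:]); g=v[:3]-Rt.as_matrix()[:,2]*G
tell(g+[0,0,float(sys.argv[1])],Rt)
E
python3 ret.py 100
```

```text
[-0.636 -0.176  0.322] [-0.001  0.001 -0.004] world d [ -6.595  18.745 -70.692]
```

```bash
python3 -m handwheel '-0.08 -0.09 0.08 0 0 -0.002 -1;-0.166 -0.176 0.152 -0.001 0.001 -0.004 -1;-0.4 -0.176 0.237 -0.001 0.001 -0.004 -1;-0.636 -0.176 0.322 -0.001 0.001 -0.004 -1;-0.636 -0.176 0.322 -0.001 0.001 -0.004 -1;-0.636 -0.176 0.322 -0.001 0.001 -0.004 -1'
python3 ret.py 30; python3 ret.py 2
```

```text
time: 17.27
tool_pos: [523.9, 266.2, 223.7]
tcp_rot: [3.121, -1.223, 0.796]
contact_force: [1.2, -0.2, -0.4]
grip_width: 57.6
finger_force: 30.0
[-0.651 -0.033  0.247] [ 0.001  0.    -0.   ] world d [ -1.295   2.722 -69.664]
[-0.915 -0.035  0.342] [ 0.001  0.    -0.   ] world d [ -1.295   2.722 -97.664]
```

```bash
python3 -m handwheel '-0.16 -0.034 0.06 0.001 0 0 -1;-0.33 -0.034 0.124 0.001 0 0 -1;-0.5 -0.034 0.19 0.001 0 0 -1;-0.651 -0.034 0.247 0.001 0 0 -1;-0.651 -0.034 0.247 0.001 0 0 -1;-0.651 -0.034 0.247 0.001 0 0 -1;-0.651 -0.034 0.247 0.001 0 0 -1'
python3 ret.py 1.5
python3 - <<'E'
from h import *
ims=[]
for n in("side","top"):
    p=viewer.capture(n); im=p["frame"][:,:,::-1]
    x0,y0=(90,60) if n=="side" else (50,140)
    ims.append(cv2.resize(im[y0:y0+150,x0:x0+150],None,fx=2.6,fy=2.6,interpolation=cv2.INTER_CUBIC))
cv2.imwrite("pics/ret.png",np.hstack(ims))
E
```

```text
time: 17.85
tool_pos: [523.7, 269.3, 157.5]
tcp_rot: [3.105, -1.228, 0.816]
contact_force: [0.1, 0.4, -0.5]
grip_width: 57.5
finger_force: 30.0
[-0.305 -0.009  0.098] [ 0.    -0.001  0.002] world d [ -1.089  -0.355 -31.988]
```

View pics/ret.png

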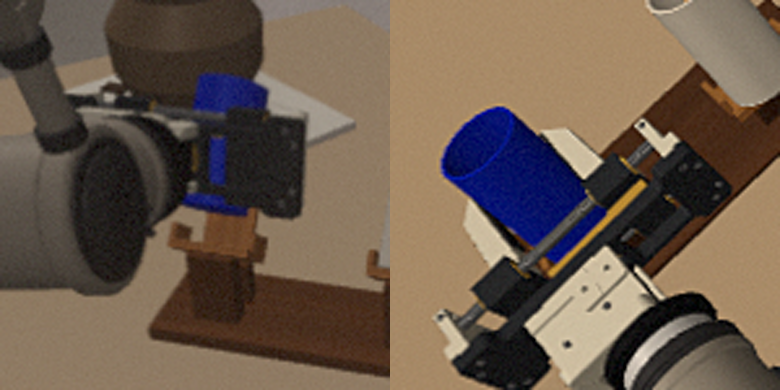

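The cup is upright at its old lean, about 30 mm above its empty cradle and centred over the fences (crop 1, around (220,230)). Lowering slowly.

```bash
python3 -m handwheel '-0.06 -0.003 0.02 0 0 0 -1;-0.12 -0.006 0.04 0 0 0 -1;-0.18 -0.009 0.06 0 -0.001 0.002 -1;-0.24 -0.009 0.08 0 -0.001 0.002 -1;-0.29 -0.009 0.094 0 -0.001 0.002 -1;-0.305 -0.009 0.098 0 -0.001 0.002 -1;-0.305 -0.009 0.098 0 -0.001 0.002 -1;-0.305 -0.009 0.098 0 -0.001 0.002 -1'
python3 ret.py 0
```

```text
time: 18.62
tool_pos: [522.0, 269.4, 124.2]
tcp_rot: [3.125, -1.225, 0.796]
contact_force: [-0.8, 2.0, 4.8]
grip_width: 58.1
finger_force: 29.9
[-0.001  0.008  0.001] [-0. -0. -0.] world d [ 0.589 -0.518 -0.153]
```

Back at the grasp pose with light contact. Release and back out along the tool.

```bash
python3 -m handwheel '0 0 0 0 0 0 -0.5;0 0 0 0 0 0 0;0 0 0 0 0 0 0.4;0 0 0 0 0 0 0.7;0 0 0 0 0 0 1;0 0 0 0 0 0 1;0 0 0 0 0 0 1;0 0 0 0 0 0 1'
python3 -m handwheel '0 0 -0.15 0 0 0 1;0 0 -0.3 0 0 0 1;0 0 -0.5 0 0 0 1;0 0 -0.75 0 0 0 1;0 0 -1 0 0 0 1;0 0 -1 0 0 0 1'
python3 - <<'E'
from go import *
ims=[]
for n in("side","top"):
    p=viewer.capture(n); im=p["frame"][:,:,::-1].copy()
    cv2.imwrite(f"pics/{n}_end.png",im)
    for q in proj(p,[BOT,BOT+105*AX]): cv2.circle(im,tuple(q.astype(int)),1,(0,255,255),-1)
    im=im[60:360,60:390] if n=="side" else im[60:360,60:390]
    ims.append(cv2.resize(im,None,fx=1.2,fy=1.2))
    for t in("blue_cup","white_cup"): print(n,t,[(round(x["score"],2),np.round(x["centre"],1)) for x in viewer.recognise(t,p)[:1]])
cv2.imwrite("pics/end.png",np.hstack(ims))
E
```

```text
time: 19.28
tool_pos: [521.8, 268.9, 123.5]
tcp_rot: [3.126, -1.222, 0.794]
contact_force: [-0.3, 0.1, -0.7]
grip_width: 90.3
finger_force: 0.0
time: 19.78
tool_pos: [453.5, 201.2, 158.4]
tcp_rot: [3.129, -1.222, 0.787]
contact_force: [0.5, -0.2, -0.7]
grip_width: 91.6
finger_force: 0.0
side blue_cup [(0.82, array([177.5, 117. ]))]
side white_cup [(0.96, array([252.4, 137.7]))]
top blue_cup [(0.86, array([110.7, 216.3]))]
top white_cup [(0.76, array([179. , 147.4]))]
```

View pics/end.png

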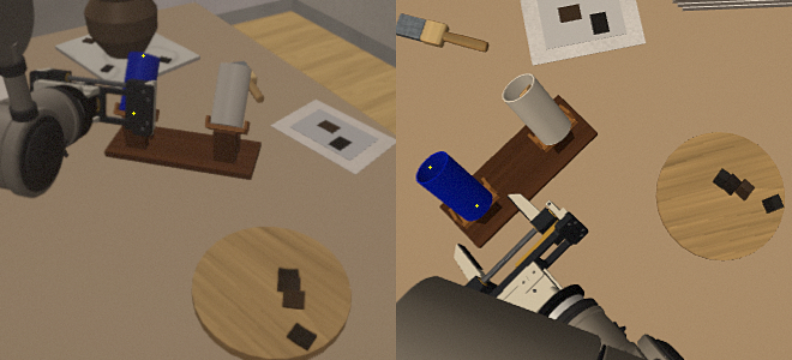

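The blue cup sits in its cradle as before and the white cup hasn't moved. I can count only three sherd outlines for certain, at (727,181), (742,187) and (773,203) in the right half, so I zoom in.

Run:
```python
import cv2,numpy as np
t=cv2.imread("pics/top_end.png"); s=cv2.imread("pics/side_end.png")
Z=lambda im,x,y,w,h,k:cv2.resize(im[y:y+h,x:x+w],None,fx=k,fy=k,interpolation=cv2.INTER_CUBIC)
a=Z(t,320,190,70,50,5.7); b=Z(s,270,270,70,80,5); c=cv2.convertScaleAbs(Z(t,70,180,60,70,5),alpha=2.5,beta=10)
H=400
o=np.zeros((H,800,3),np.uint8)
def put(im,x,w):
    k=min(w/im.shape[1],H/im.shape[0]); im=cv2.resize(im,None,fx=k,fy=k); o[:im.shape[0],x:x+im.shape[1]]=im
put(a,0,270);put(b,270,265);put(c,535,265)
cv2.imwrite("pics/zoom.png",o)
```

```text
(no output)
```

View pics/zoom.png

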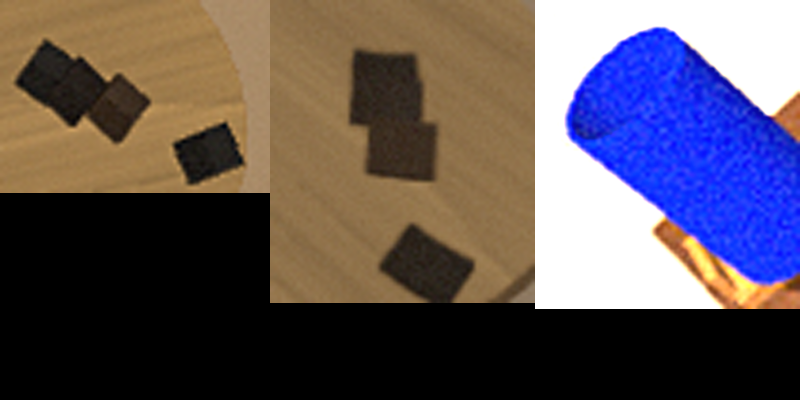

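The zoom shows four sherds on the board: two overlapping, one leaning on them and one near the edge. The cup is empty as far as the view reaches, and the robot is clear. Handing in.

```bash
python3 -c "
from plant import bot
print(bot.close_job())"
```

```text
the job is handed in; nothing more can be done
None
```

I handed the job in at about 20 s on the robot's clock, with no verdict returned. The last pictures show all four sherds on the board (three together near the middle, one close to the edge), the blue cup back in its cradle mouth up, and the white cup unmoved.

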